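# Wedge the bearing housing tight in the fixture

### The job

The sliding jaw of the fixture is set but its clamp is loose: turn the clamp knob clockwise until the jaw is locked where it stands. Then hang whichever of the two lipped packing plates suits the gap over the edge of the bearing housing, lip on top, and let it go, and push the wedge down between the plate and the inclined jaw face until you feel it go tight, so that the housing is pressed against the fixed jaw. Finish holding: keep the wedge gripped and pressed down in the gap, do not let go of it.

Things in the scene. Friction and masses are not known exactly. Their poses are not given: they have to be found in the camera images.
- fixture: Dark steel base plate of the wedge fixture, 110 (x) x 270 (y) x 14 mm, fixed to the worktop; origin under it, z up, y points from the sliding jaw towards the fixed jaw. It carries the fixed jaw, the bearing housing and the sliding jaw.
- fixed_jaw: Fixed upright steel jaw, 70 (x) x 25 (y) x 50 mm high on the base plate, at the +y end; origin at the centre of its foot. The housing stands against it.
- slide_jaw: Sliding steel jaw, 56 mm wide (x), 50 high above the base plate; slides along the fixture's y. Origin at the foot of its inclined face. This face leans away from the housing: the gap is 15 mm wider at the top than at the foot (0.3 mm per mm). While the clamp is loose, a push of about 1.2 N moves it; locked, it withstands over 15 N.
- jaw_edge (a point): Middle of the top edge of the sliding jaw's inclined face, 50 mm above the base plate, 64 mm above the worktop.
- work_face (a point): Middle of the top edge of the housing's face towards the gap (when it stands against the fixed jaw), 64 mm above the worktop; fixed point of the fixture, axes as the fixture. Gap width at the top = y distance from jaw_edge to this point: 24 to 36 mm. Thin plate and wedge close top gaps of 24 to 32 mm, thick plate and wedge 29 to 37 mm.
- clamp_knob (a joint): Clamp knob of the sliding jaw: 0 = loose, grows clockwise seen from above; 1.45 rad = end stop, fully locked; over 1.1 counts as locked. It starts between 0 and 0.25. It turns stiffly (0.15 to 0.3 N m) and stays where it is left.
- knob_grip (a point): Centre of the knob's bar-shaped black grip: 12 mm thick, 42 long, 32 high (16 mm above and below this point), vertical turning axis through it, 82 mm above the worktop. The point turns with the knob: the bar's long side is its y axis, the 12 mm are across its x axis. On the rear of the sliding jaw, 45 mm behind jaw_edge in y; the grip's underside is 2 mm above the jaw's top.
- housing_mid (a point): Aluminium bearing housing with a brass bush, 60 (x) x 45 (y) x 50 mm high, loose, 0.25 kg, standing on the base plate against the fixed jaw; this point is its centre.
- housing: The same housing; origin at the centre of its underside.
- plate_thin_tab (a point): Lipped steel packing plate, 36 wide (x): blade 10 mm thick (y), hanging 35 mm below the lip; lip 32 long x 6 thick, reaching from the blade's top towards +y; on the lip a straight upright tab 10 thick, 46 high, to grip across its 36 mm width (along x). Hangs in the slot of a wooden block. This point: tab's centre, 20 mm in +y from the blade's +y face, 29 mm above the lip's underside.
- plate_thick_tab (a point): Lipped steel packing plate, 36 wide (x): blade 15 mm thick (y), hanging 35 mm below the lip; lip 32 long x 6 thick, reaching from the blade's top towards +y; on the lip a straight upright tab 10 thick, 46 high, to grip across its 36 mm width (along x). Hangs in the slot of a wooden block. This point: tab's centre, 20 mm in +y from the blade's +y face, 29 mm above the lip's underside.
- plate_thin: The thin plate; origin at the foot of the blade's +y face, z up. It belongs with the lip flat on top of the housing and the blade hanging down against the housing's gap face; let go there it hangs by itself. The blade's foot is then 15 mm above the base plate, the tab's centre 93 mm above the worktop.
- plate_thick: The thick plate; origin and use as for the thin one. With the wrong plate the wedge comes down on the base plate still loose, or does not go far enough in.
- wedge_mid (a point): Aluminium wedge, 40 wide (x), 100 high, upright in a wooden block, foot 8 mm above the worktop. +y face plain, 12 mm from this point; -y face inclined: 8 mm thick at the foot, growing 0.3 mm per mm to 24 mm at 53 mm height; above that a straight head 24 thick, 47 high, to grip across its 40 mm width (along x). This point: 50 mm above the foot, on the head's middle plane.
- wedge: The same wedge; origin at its foot below wedge_mid, z up. In the gap its +y face goes against the plate and its inclined face against the sliding jaw; tight, its foot stands 5 to 30 mm above the base plate (higher the narrower the gap). A downward push of 15 to 20 N sets it tight.
- hold_wedge: Wedge's pale wooden block with one slot, 64 (x) x 50 (y) x 30 high, fixed to the worktop; origin at the centre of its underside; slot floor 8 mm above the worktop
- hold_plate_thin: Thin plate's pale wooden block with one slot, 64 (x) x 50 (y) x 43 high, fixed to the worktop; origin at the centre of its underside; the plate's lip rests on its top, its blade hangs 35 mm deep in the slot
- hold_plate_thick: Thick plate's pale wooden block with one slot, 64 (x) x 50 (y) x 43 high, fixed to the worktop; origin at the centre of its underside; the plate's lip rests on its top, its blade hangs 35 mm deep in the slot
Mind the look-alikes: they are no part of the job. Leave any pink look-alike of the housing alone.

How it is judged:
On the way, in this order (a step that is already met when the one before it is completed fails the run):
1. the clamp knob is locked (over 1.1 rad), the jaw within 6 mm of where it stood (value of joint clamp_knob above 1.1 rad and distance of jaw_edge from where it was at the start of the episode below 0.006 m), for 0.2 s.
2. a packing plate hangs against the housing and is let go (((y of plate_thin_tab in the frame of work_face between 0.016 and 0.024 m and z of plate_thin_tab in the frame of work_face between 0.025 and 0.033 m and x of plate_thin_tab in the frame of work_face between -0.014 and 0.014 m and angle between plate_thin_tab's own z axis and vertical below 0.1 rad and contact force between the fingers and plate_thin below 0.2 N) or (y of plate_thick_tab in the frame of work_face between 0.016 and 0.024 m and z of plate_thick_tab in the frame of work_face between 0.025 and 0.033 m and x of plate_thick_tab in the frame of work_face between -0.014 and 0.014 m and angle between plate_thick_tab's own z axis and vertical below 0.1 rad and contact force between the fingers and plate_thick below 0.2 N))), for 0.2 s.
At the end, for the whole second after the job is handed in: Knob over 1.1 rad, jaw within 6 mm of its start; one plate hanging upright on the housing (4 mm); wedge upright (0.1 rad), 12 mm or more down, 1.5 mm or more off the base, over 2 N on plate and jaw, at rest, gripped with over 3 N; housing on fixed jaw with over 1 N; x within 14 mm (all of step 1 and ((y of plate_thin_tab in the frame of work_face between 0.016 and 0.024 m and z of plate_thin_tab in the frame of work_face between 0.025 and 0.033 m and x of plate_thin_tab in the frame of work_face between -0.014 and 0.014 m and angle between plate_thin_tab's own z axis and vertical below 0.1 rad and contact force between wedge and plate_thin above 2 N) or (y of plate_thick_tab in the frame of work_face between 0.016 and 0.024 m and z of plate_thick_tab in the frame of work_face between 0.025 and 0.033 m and x of plate_thick_tab in the frame of work_face between -0.014 and 0.014 m and angle between plate_thick_tab's own z axis and vertical below 0.1 rad and contact force between wedge and plate_thick above 2 N)) and contact force between wedge and slide_jaw above 2 N and contact force between housing and fixed_jaw above 1 N and contact force between the fingers and wedge above 3 N and angle between the z axis of wedge_mid and the z axis of fixture, either way round below 0.1 rad and z of wedge_mid in the frame of work_face between 0.0015 and 0.038 m and x of wedge_mid in the frame of work_face between -0.014 and 0.014 m and linear speed of wedge below 0.01 m/s); the arm keeps its last pose, push and grip.
It also fails if it takes over 70 s, if anything falls off the work surface, if the arm or the gripper's body presses on something with over 40 N, if the wrist force passes 120 N, or if a joint passes its speed limit or range.

### The arm

A 6-joint arm with a two-finger parallel gripper is mounted at the origin on a cart in front of the work surface, level with it; the furniture and walls round the work are solid. World frame = base frame: x ahead of the robot, y to its left, z up, the work surface at z = 0. Lengths are in m, angles in rad, forces in N, time in s.
With the tool pointing down it reaches from about 0.425 to 0.925 m from the base axis. Payload 12.5 kg.
Tool frame: the origin (TCP) lies between the finger pads; the fingertips stand 22 mm ahead of it and the grasp point (between the pads) lies 3 mm ahead of it (robot.tip_reach is the distance from the TCP to the fingertips, in m); z points along the fingers, y is the line along which they close (so a half turn about z gives the same grasp; the last joint's range is limited). The gripper opens to 85 mm and grips with 20 to 120 N. Pads are 22 mm wide; open, the fingers measure 114 mm over their backs; the gripper's body (76 mm by 85 mm) begins 54 mm behind the grasp point. The pads swing forward as they close: fully open they stand 13 mm farther back than shut.
Start: joints at [1.024, 0.491, 1.559, -0, 1.092, -0.106], TCP at [0.267, 0.565, 0.253] pointing down, gripper open.
Joint ranges: [-3.1, 3.1], [-0.84, 2.19], [0.05, 2.79], [-1.13, 4.28], [0.06, 2.93], [-2.69, 2.69]. Speed limits (rad/s): [2.22, 2.22, 2.79, 3.14, 3.14, 3.14].

### API

Orientations are given as a rotation vector (axis times angle).
In Python, from workcell import robot gives the robot as it stands.
- The arm moves only by the tool arm_command, never from a script. Its argument "commands" is a list of rows, each an object of numbers: "x", "y", "z": the shift along the tool's x, y, z as a fraction of full scale; "spin": the turn about the tool's z as a fraction of full scale; "fingers": the closure, from 0 (fully open) to 1 (shut). In form: [{"x": .., "y": .., "z": .., "spin": .., "fingers": ..}, ...]. A call has 1 to 5 rows; each row shifts and turns the commanded pose from where the row before left it, along the tool's axes as they then stand; what a row does not reach is not made up. Full scale, the value 1, is 0.02 m for a shift and 60 degrees for a turn. A row lasts 1/8 s, in which the tool goes at most 62.5 mm and 10.7 degrees, less where a joint would pass 70% of its speed; a pose out of reach is approached as far as the arm can. A call with a number of a shift or a turn outside -1 to 1 is refused whole. A call with a gripper value outside its range is refused whole. The fingers move at their own pace and stop on an object; "grip_force" is the grip in N (left out, the last holds). Time passes only in rows, so rows that do not move let the fingers close. It gives the time, the measured TCP pose, the force, the opening and the grip force at its end, in the units of the state.
- robot.state(): the state, without advancing time (a new reading comes with each control period).
- robot.grab_frame(name): name is "side" or "top"; returns the picture (400x640x3 uint8, blue, green, red); there is no depth.
- robot.camera_info(name): a dict with "mtx" (3x3 intrinsics, pixels), "view" (4x4, takes a point from world to camera coordinates). Camera axes: x right, y down, z forward; pixel columns grow to the right and rows downward; lengths in m; the calibration is good to about 2 mm. A picture is of the moment at which its call begins. camera_info takes no time and is no camera call.
- robot.sign_off(): hands the job in; it is judged then, once.
The state is a dict: "time_s": time; "q": joint angles; "dq": joint speeds; "joint_efforts": joint torques, N m; "tcp_pos": TCP position; "ee_rot": TCP orientation; "contact_force": force on the tool from outside, world axes, zero at the start; "wrist_torque": the same for the moment, N m; "gripper_width": finger opening in m; "gripper_force": force on a finger pad.
Only numpy, scipy, OpenCV 4.12 (cv2) and the standard library are available. Lean on these libraries where they do the work, as an engineer would, in place of code of your own. Each camera call takes 0.05 s, during which the arm holds its last target. There are 200 camera calls.

## Working session

There is one attempt and no reset: what is moved stays moved. The work goes in short steps, Python scripts to look and compute and a tool call to move; the robot and the scene stay as the last step left them, time stands still between calls to the robot, and variables do not carry over. Pictures are saved under pics/ and viewed, at most 10 in all, crops included, and the job is handed in when it is done.

Besides the shell and the picture viewer there is one more tool, called in YAML: its name, and indented under it one key for each argument. arm_command: Moves the arm, as the interface text tells. Its arguments: {"type":"object","properties":{"commands":{"type":"array","items":{"type":"object","properties":{"x":{"type":"number"},"y":{"type":"number"},"z":{"type":"number"},"spin":{"type":"number"},"fingers":{"type":"number"}}}},"grip_force":{"type":"number"}},"required":["commands"]}

```bash
mkdir -p pics
python3 - <<'E'
from workcell import robot
import cv2,numpy as np
for n in("top","side"):
    cv2.imwrite(f"pics/{n}0.png",robot.grab_frame(n)); c=robot.camera_info(n); print(n,np.round(c["mtx"],1).tolist(),np.round(c["view"],4).tolist())
s=robot.state();print(s["time_s"],s["tcp_pos"],s["ee_rot"],s["gripper_width"],robot.tip_reach)
E
```

```text
top [[415.8, 0.0, 319.0], [0.0, 415.8, 201.2], [0.0, 0.0, 1.0]] [[0.026, -0.9995, 0.0167, -0.0904], [-0.9884, -0.0282, -0.1492, 0.4701], [0.1496, -0.0126, -0.9887, 1.008], [0.0, 0.0, 0.0, 1.0]]
side [[500.9, 0.0, 320.4], [0.0, 500.9, 192.2], [0.0, 0.0, 1.0]] [[0.976, -0.2164, -0.0244, -0.4585], [-0.1577, -0.6253, -0.7643, 0.0875], [0.1501, 0.7498, -0.6444, 1.2764], [0.0, 0.0, 0.0, 1.0]]
0.1 [0.26653639 0.56511097 0.25277629] [-6.86757828e-01 -3.06524493e+00  1.49617531e-03] 0.08529813541805535 0.022
```

View pics/top0.png

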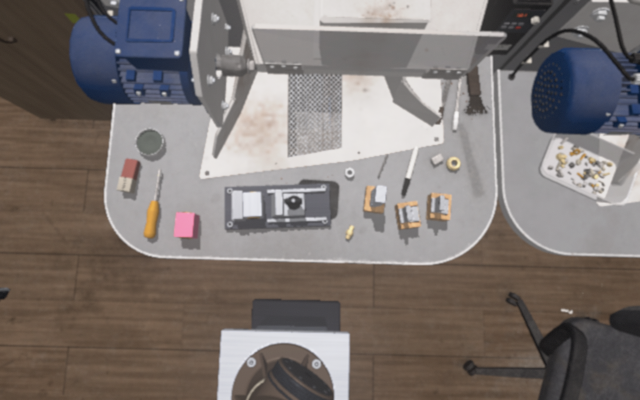

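View pics/side0.png

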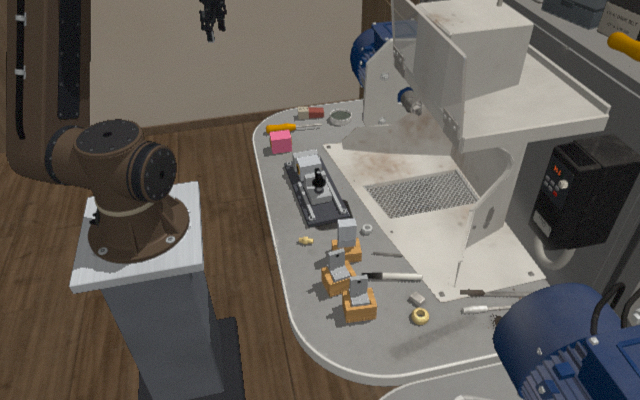

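Top view: fixture about (280,205) with knob (293,203). Three blocks: wedge or plate at (375,198), (408,214) and (440,206). The pink look-alike is at (186,225). Next, close crops.

Run:
```python
import cv2,numpy as np
t=cv2.imread("pics/top0.png");s=cv2.imread("pics/side0.png")
a=cv2.resize(t[175:240,215:345],None,fx=6,fy=6,interpolation=cv2.INTER_CUBIC)[:300]
a=cv2.resize(t[178:235,215:345],None,fx=6,fy=6,interpolation=cv2.INTER_CUBIC)
b=cv2.resize(t[178:235,355:460],None,fx=6,fy=6,interpolation=cv2.INTER_CUBIC)
b=cv2.copyMakeBorder(b,0,0,0,a.shape[1]-b.shape[1],0)
c=np.vstack([a,b]); c=c[:600]; print(c.shape); cv2.imwrite("pics/ct.png",c)
d=cv2.resize(s[145:325,280:385],None,fx=5,fy=5,interpolation=cv2.INTER_CUBIC)
d1=cv2.resize(s[145:230,280:380],None,fx=6,fy=6,interpolation=cv2.INTER_CUBIC)
d2=cv2.resize(s[212:325,315:385],None,fx=5,fy=5,interpolation=cv2.INTER_CUBIC)
h=580
cv2.imwrite("pics/cs.png",np.hstack([cv2.resize(s[145:230,285:355],None,fx=6,fy=6,interpolation=cv2.INTER_CUBIC)[:510],cv2.resize(s[214:324,317:382],(301,510),interpolation=cv2.INTER_CUBIC)]))
```

```text
(600, 780, 3)
```

View pics/ct.png

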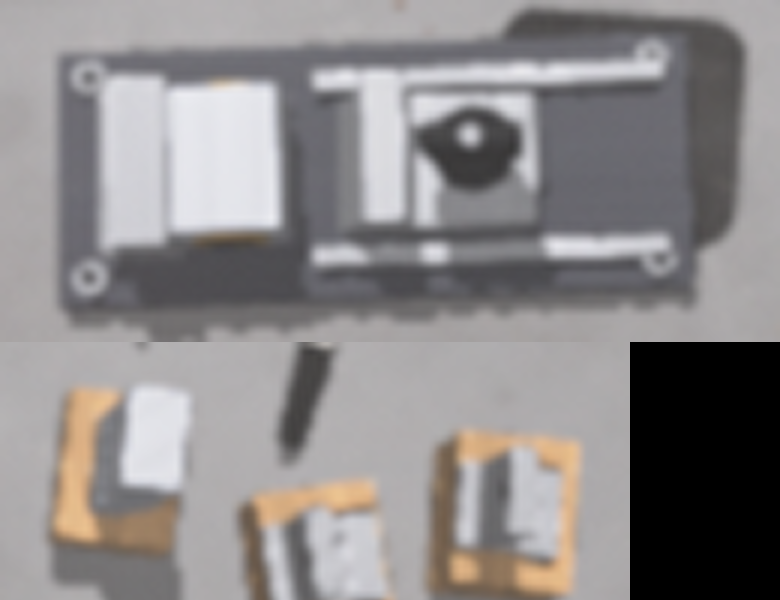

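View pics/cs.png

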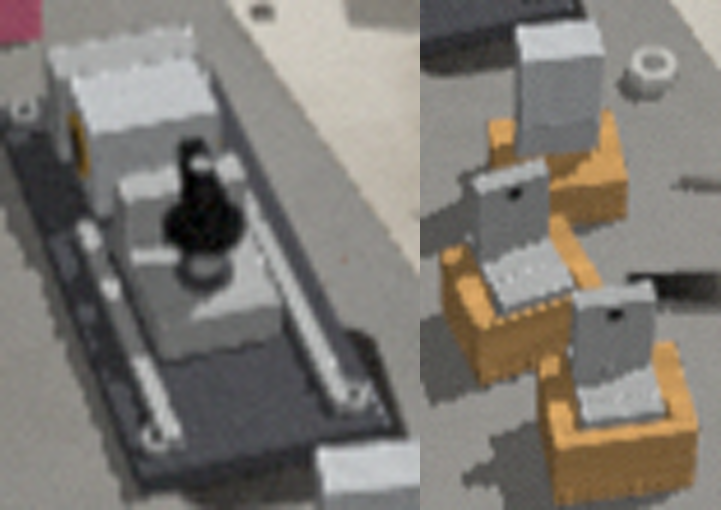

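Crops: the housing top's gap edge is at crop x≈279 and the jaw edge at ≈362. The knob bar lies along y (415–520). In the lower row the wedge is at top px (381,191), and plates are in the middle block (408,214) and right block (440,206). I'll fit the poses with wireframes against the image gradients.

```bash
cat > h.py <<'E'
import cv2,numpy as np
from scipy.optimize import minimize
from workcell import robot
C={n:robot.camera_info(n) for n in("top","side")}
def proj(n,P):
    P=np.atleast_2d(P);c=C[n];V=np.array(c["view"]);q=P@V[:3,:3].T+V[:3,3];q=q@np.array(c["mtx"]).T
    return q[:,:2]/q[:,2:]
def back(n,uv,z):
    c=C[n];V=np.array(c["view"]);R=V[:3,:3];o=-R.T@V[:3,3]
    d=R.T@np.linalg.solve(np.array(c["mtx"]),[uv[0],uv[1],1]);return o+d*(z-o[2])/d[2]
def tf(p,P):
    c,s=np.cos(p[2]),np.sin(p[2]);P=np.atleast_2d(P)
    return np.c_[P[:,0]*c-P[:,1]*s+p[0],P[:,0]*s+P[:,1]*c+p[1],P[:,2]]
def rect(x0,x1,y0,y1,z): # closed rectangle as edges
    a=[(x0,y0,z),(x1,y0,z),(x1,y1,z),(x0,y1,z)];return [(a[i],a[(i+1)%4]) for i in range(4)]
def samp(E,n=25):
    t=np.linspace(.03,.97,n)[:,None];return np.vstack([np.array(a)*(1-t)+np.array(b)*t for a,b in E])
def grad(img,s=1.0):
    g=cv2.GaussianBlur(img.astype(np.float32),(0,0),s);m=0
    m=np.sqrt(sum(cv2.Sobel(g[...,i],5,1,0)**2+cv2.Sobel(g[...,i],5,0,1)**2 for i in range(3)))
    return np.minimum(m,np.percentile(m,98)).astype(np.float32)
def fit(views,p0,steps=(.006,.006,.06)):  # views: list (name,gradimg,edges)
    S=[(n,g,samp(E)) for n,g,E in views]
    def f(p):
        v=0
        for n,g,P in S:
            uv=proj(n,tf(p,P)).astype(np.float32);v-=cv2.remap(g,uv[:,0:1],uv[:,1:2],cv2.INTER_LINEAR).mean()
        return v
    p0=np.array(p0,float);best=None
    for dx in(-1,0,1):
        for dy in(-1,0,1):
            for dt in(-1,0,1):
                q=p0+np.array([dx,dy,dt])*steps
                r=minimize(f,q,method="Nelder-Mead",options=dict(initial_simplex=np.vstack([q]+[q+np.eye(3)[i]*[.003,.003,.03][i] for i in range(3)]),xatol=1e-5,fatol=1e-4))
                if best is None or r.fun<best.fun:best=r
    return best.x,best.fun
def draw(img,n,p,E,off,k,col):
    for a,b in E:
        u=((proj(n,tf(p,[a,b]))-off+.5)*k-.5)
        cv2.line(img,tuple(np.round(u[0]*8).astype(int).tolist()),tuple(np.round(u[1]*8).astype(int).tolist()),col,1,cv2.LINE_AA,3)
def top6(cx,cy,ox=215,oy=178):return((cx+.5)/6-.5+ox,(cy+.5)/6-.5+oy)
E
cat > m.py <<'E'
from h import *
T=cv2.imread("pics/top0.png");S=cv2.imread("pics/side0.png");gt,gs=grad(T),grad(S)
base=[back("top",top6(*q),.014)[:2] for q in((57,55),(688,38),(692,300),(62,305))]
c=np.mean(base,0);print("base",np.round(base,4).tolist(),c)
v=base[0]-base[1];th=np.arctan2(-v[0],v[1]);print("yaw",th,"len",np.linalg.norm(v))
E_base=rect(-.055,.055,-.135,.135,.014)
for vv in([("top",gt,E_base)],[("side",gs,E_base)],[("top",gt,E_base),("side",gs,E_base)]):
    F,s=fit(vv,[*c,th]);print("fixture",np.round(F,4),s)
def y_of(n,cx,x,z): # fixture y
    pass
# housing top
hp=[back("top",top6(*q),.064) for q in((168,85),(275,83),(283,230),(172,237))]
E_h=rect(-.03,.03,-.0225,.0225,.064)
for vv in([("top",gt,E_h)],[("side",gs,E_h)],[("top",gt,E_h),("side",gs,E_h)]):
    H,s=fit(vv,[*np.mean(hp,0)[:2],F[2]]);print("housing",np.round(H,4),s)
E_j=[((-.028,0,.064),(.028,0,.064))]; E_j+=[((-.028,0,.064),(-.028,0.015,.014))]
je=back("top",top6(362,146),.064)
J=[]
for vv in([("top",gt,E_j[:1])],[("side",gs,E_j[:1])],):
    j,s=fit(vv,[*je[:2],F[2]],(.002,.004,0.02));print("jaw",np.round(j,4),s);J.append(j)
Wc=np.mean([back("top",top6(a,b-342,355),.108) for a,b in((128,385),(190,390),(185,490),(122,485))],0)
E_w=rect(-.02,.02,-.012,.012,.108)
E_ws=E_w+[((-.02,-.012,.108),(-.02,-.012,.062)),((.02,-.012,.108),(.02,-.012,.062))]
for vv in([("top",gt,E_w)],[("side",gs,E_ws)],[("top",gt,E_w),("side",gs,E_ws)]):
    W,s=fit(vv,[*Wc[:2],0]);print("wedge",np.round(W,4),s)
E_b=rect(-.032,.032,-.025,.025,.043)
B=[]
for c0,t0 in((( 408,212),.1),((440.5,205),0)):
    b0=back("top",c0,.043)
    for vv in([("top",gt,E_b)],[("side",gs,E_b)],[("top",gt,E_b),("side",gs,E_b)]):
        b,s=fit(vv,[*b0[:2],t0],(.006,.006,.12));print("block",np.round(b,4),s)
    B.append(b)
np.savez("p.npz",F=F,H=H,J=J,W=W,B=B)
k=5
a=cv2.resize(T[180:240,215:375],None,fx=k,fy=k,interpolation=cv2.INTER_CUBIC)
b=cv2.resize(T[180:240,350:460],None,fx=k,fy=k,interpolation=cv2.INTER_CUBIC)
s1=cv2.resize(S[145:325,280:385],None,fx=k,fy=k,interpolation=cv2.INTER_CUBIC)
L=[(F,E_base,(0,0,255)),(H,E_h,(0,255,0)),(J[0],E_j[:1],(255,0,255)),(W,E_w,(255,0,0)),(B[0],E_b,(0,0,255)),(B[1],E_b,(0,0,255))]
for p,E,col in L:
    draw(a,"top",p,E,(215,180),k,col);draw(b,"top",p,E,(350,180),k,col);draw(s1,"side",p,E,(280,145),k,col)
cv2.imwrite("pics/o1.png",np.hstack([cv2.resize(np.vstack([a[:,:550],b]),None,fx=.5*.999,fy=.5*.999) ,np.zeros((300,1,3),np.uint8)]) if 0 else np.vstack([a[:,:600],np.hstack([b,np.zeros((300,50,3),np.uint8)])]))
cv2.imwrite("pics/o2.png",cv2.resize(s1,None,fx=.66,fy=.66,interpolation=cv2.INTER_AREA))
E
python3 m.py
```

```text
base [[0.5063, 0.1667], [0.5216, -0.1032], [0.4087, -0.1074], [0.3993, 0.1582]] [0.45898179 0.02857025]
yaw 0.05663861625147153 len 0.2703479413080891
fixture [0.4501 0.0282 0.0792] -204.06478881835938
fixture [0.4508 0.0164 0.062 ] -188.91757202148438
fixture [0.4503 0.0281 0.0675] -375.08056640625
housing [0.4574 0.0847 0.0857] -310.5763244628906
housing [0.4559 0.0851 0.0407] -246.00503540039062
housing [0.4565 0.0849 0.0524] -554.97509765625
jaw [0.4578 0.0297 0.0435] -344.7960205078125
jaw [0.4625 0.0308 0.0884] -253.8663330078125
wedge [ 0.4836 -0.2201 -0.1435] -270.9056091308594
wedge [ 0.4819 -0.2205 -0.2465] -230.03297424316406
wedge [ 0.4826 -0.2202 -0.2016] -484.8785400390625
block [ 0.445  -0.302   0.1534] -197.3042449951172
block [ 0.4627 -0.3113  0.1806] -179.70704650878906
block [ 0.4447 -0.3017  0.1478] -369.61639404296875
block [ 0.4688 -0.382  -0.0891] -196.3402557373047
block [ 0.4676 -0.3816 -0.0726] -187.83999633789062
block [ 0.4682 -0.3819 -0.0764] -381.7254943847656
```

View pics/o1.png

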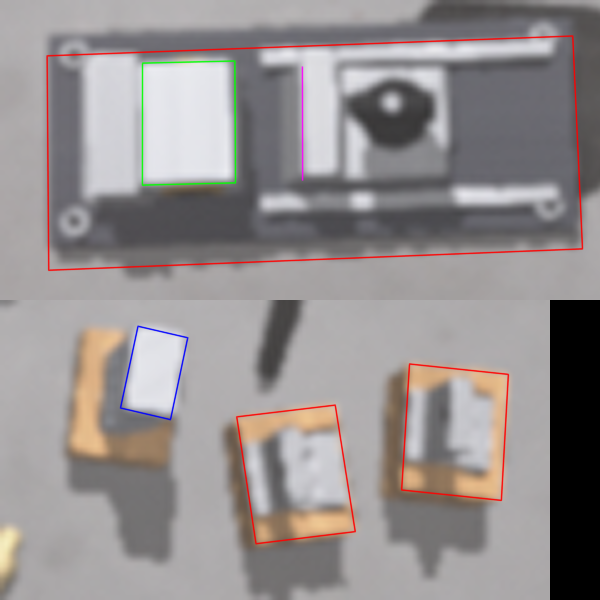

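Overlay: housing (green) and blocks fit well; the base fit caught the shadow, so fixture yaw comes from housing and base clicks, ≈0.055. The gap comes to about 32–33 mm, so the thick plate. The middle block's plate measures 46 mm in lip and blade together, against 41 mm for the right one, so the middle one is thick. Now refining the knob, plate and wedge.

```bash
cat > m2.py <<'E'
from h import *
T=cv2.imread("pics/top0.png");S=cv2.imread("pics/side0.png");gt,gs=grad(T,.7),grad(S,.7)
print("dot",back("top",top6(468,133),.098))
th=.055
jm=[back("top",top6(362,y),.064) for y in(72,146,220)];print("jawclick",np.round(jm,4).tolist())
hm=[back("top",top6(x,y),.064) for x,y in((276,84),(279,157),(283,230))];print("houseclick",np.round(hm,4).tolist())
u=np.array([-np.sin(th),np.cos(th)])
print("gap",[float((np.mean(hm,0)[:2]-np.mean(jm,0)[:2])@u)])
E_k=rect(-.006,.006,-.021,.021,.098)
for vv in([("top",gt,E_k)],[("side",gs,E_k)],[("top",gt,E_k),("side",gs,E_k)]):
    K,s=fit(vv,[.4615,-.0146,0],(.004,.004,.1));print("knob",np.round(K,4),s)
for nm,i0 in(("mid",[.4447,-.3017,.148]),("right",[.4682,-.3819,-.0764])):
  for b in(.010,.015):
    E_p=rect(-.018,.018,.015,.025,.095)+[((-.018,-b,.049),(.018,-b,.049)),((-.018,-b,.049),(-.018,.01,.049)),((.018,-b,.049),(.018,.01,.049))]
    for vv in([("top",gt,E_p)],[("side",gs,E_p)],[("top",gt,E_p),("side",gs,E_p)]):
        p,s=fit(vv,tf(i0,[0,-.008,0])[0][:2].tolist()+[i0[2]]);print(nm,b,np.round(p,4),round(s,1),"tab",np.round(tf(p,[0,.02,0])[0][:2],4))
# wedge block
E_b=[((-.032,.025,.03),(.032,.025,.03)),((-.032,-.025,.03),(-.032,.025,.03)),((-.032,-.025,.03),(.032,-.025,.03))]
for vv in([("top",gt,E_b)],[("side",gs,E_b)],[("top",gt,E_b),("side",gs,E_b)]):
    p,s=fit(vv,[.4826,-.2202,-.15]);print("wblock",np.round(p,4),s)
E
python3 m2.py
```

```text
dot [ 0.46469402 -0.0144637   0.098     ]
jawclick [[0.4938, 0.0314, 0.064], [0.4633, 0.0301, 0.064], [0.4331, 0.0288, 0.064]]
houseclick [[0.4879, 0.0661, 0.064], [0.4579, 0.0635, 0.064], [0.4281, 0.0605, 0.064]]
gap [0.033540743291705276]
knob [ 0.4658 -0.0106  0.212 ] -353.9359130859375
knob [ 0.4742 -0.0329  0.0369] -317.405029296875
knob [ 0.4643 -0.0135  0.1324] -624.1258544921875
mid 0.01 [ 0.4304 -0.302   0.209 ] -262.1 tab [ 0.4262 -0.2825]
mid 0.01 [ 0.4454 -0.3098  0.1517] -292.3 tab [ 0.4423 -0.2901]
mid 0.01 [ 0.4455 -0.3097  0.1607] -501.0 tab [ 0.4423 -0.2899]
mid 0.015 [ 0.442  -0.2997  0.2224] -256.0 tab [ 0.4376 -0.2802]
mid 0.015 [ 0.4453 -0.3086  0.1477] -312.0 tab [ 0.4423 -0.2889]
mid 0.015 [ 0.4455 -0.3085  0.1603] -531.8 tab [ 0.4423 -0.2887]
right 0.01 [ 0.4585 -0.3757 -0.2846] -237.2 tab [ 0.4641 -0.3565]
right 0.01 [ 0.4675 -0.388  -0.0647] -307.3 tab [ 0.4688 -0.368 ]
right 0.01 [ 0.4676 -0.388  -0.0622] -521.6 tab [ 0.4689 -0.368 ]
right 0.015 [ 0.451  -0.3655 -0.0119] -275.0 tab [ 0.4513 -0.3455]
right 0.015 [ 0.4673 -0.3885 -0.0836] -304.6 tab [ 0.469  -0.3686]
right 0.015 [ 0.4675 -0.3885 -0.0771] -504.8 tab [ 0.469  -0.3685]
wblock [ 0.4843 -0.2196 -0.0926] -225.0537567138672
wblock [ 0.4812 -0.219  -0.1731] -192.68260192871094
wblock [ 0.484  -0.2195 -0.1003] -414.4397277832031
```

arm_command:
  commands:
    - {"x":-1,"y":-1,"spin":0.17,"fingers":0.5}
    - {"x":-1,"y":-1,"spin":0.17,"fingers":0.5}
    - {"x":-1,"y":-1,"spin":0.17,"fingers":0.5}
    - {"x":-1,"y":-1,"spin":0.17,"fingers":0.5}
    - {"x":-1,"y":-1,"spin":0.17,"fingers":0.5}
  grip_force: 60

```text
validation failed for argument at $.co...
```

arm_command:
  commands:
    - {"x":-1,"y":-0.8,"z":0,"spin":0.175,"fingers":0.3}
    - {"x":-1,"y":-0.7,"z":0,"spin":0.175,"fingers":0.3}
    - {"x":-1,"y":-0.5,"z":0,"spin":0.175,"fingers":0.3}
    - {"x":-1,"y":-0.3,"z":0,"spin":0.175,"fingers":0.3}
    - {"x":-1,"y":0,"z":0,"spin":0.175,"fingers":0.3}
  grip_force: 60

```text
time_s: 0.72
tcp_pos: [0.3063, 0.4586, 0.2531]
ee_rot: [1.979, 2.44, -0.001]
contact_force: [-0.0, -0.3, -0.2]
gripper_width: 0.0597
gripper_force: 0.0
```

arm_command:
  commands:
    - {"x":-1,"y":0,"z":0,"spin":0.175,"fingers":0.3}
    - {"x":-1,"y":0.3,"z":0,"spin":0,"fingers":0.3}
    - {"x":-1,"y":0.3,"z":0,"spin":0,"fingers":0.3}
    - {"x":-1,"y":0.3,"z":0,"spin":0,"fingers":0.3}
    - {"x":-1,"y":0.3,"z":0,"spin":0,"fingers":0.3}

```text
time_s: 1.35
tcp_pos: [0.3373, 0.3594, 0.2533]
ee_rot: [2.184, 2.259, 0.0]
contact_force: [1.0, -0.3, -0.7]
gripper_width: 0.0594
gripper_force: 0.0
```

arm_command:
  commands:
    - {"x":-1,"y":0.3,"z":0,"spin":0,"fingers":0.3}
    - {"x":-1,"y":0.3,"z":0,"spin":0,"fingers":0.3}
    - {"x":-1,"y":0.3,"z":0,"spin":0,"fingers":0.3}
    - {"x":-1,"y":0.3,"z":0,"spin":0,"fingers":0.3}
    - {"x":-1,"y":0.3,"z":0,"spin":0,"fingers":0.3}

```text
time_s: 1.98
tcp_pos: [0.3702, 0.2604, 0.2533]
ee_rot: [2.184, 2.258, 0.0]
contact_force: [0.1, -0.1, 0.3]
gripper_width: 0.06
gripper_force: 0.0
```

arm_command:
  commands:
    - {"x":-1,"y":0.3,"z":0,"spin":0,"fingers":0.3}
    - {"x":-1,"y":0.3,"z":0,"spin":0,"fingers":0.3}
    - {"x":-1,"y":0.3,"z":0,"spin":0,"fingers":0.3}
    - {"x":-1,"y":0.3,"z":0,"spin":0,"fingers":0.3}
    - {"x":-1,"y":0.3,"z":0.3,"spin":0,"fingers":0.4}

```text
time_s: 2.6
tcp_pos: [0.4032, 0.1614, 0.2475]
ee_rot: [2.183, 2.258, 0.001]
contact_force: [0.6, 0.7, -0.2]
gripper_width: 0.0515
gripper_force: 0.0
```

arm_command:
  commands:
    - {"x":-1,"y":0.3,"z":0.3,"spin":0,"fingers":0.5}
    - {"x":-1,"y":0.3,"z":0.5,"spin":0,"fingers":0.5}
    - {"x":-1,"y":0.3,"z":1,"spin":0,"fingers":0.5}
    - {"x":-1,"y":0.3,"z":1,"spin":0,"fingers":0.5}
    - {"x":-1,"y":0.3,"z":1,"spin":0,"fingers":0.5}

```text
time_s: 3.22
tcp_pos: [0.4361, 0.0623, 0.1708]
ee_rot: [2.184, 2.258, 0.0]
contact_force: [-0.5, 0.5, -0.5]
gripper_width: 0.0429
gripper_force: 0.0
```

arm_command:
  commands:
    - {"x":-1,"y":0.3,"z":0.5,"spin":0,"fingers":0.5}
    - {"x":-1,"y":0.3,"z":0.5,"spin":0,"fingers":0.5}
    - {"x":-1,"y":0.3,"z":0,"spin":0,"fingers":0.5}
    - {"x":-0.85,"y":0,"z":0,"spin":0,"fingers":0.5}
    - {"x":0,"y":0,"z":0,"spin":0,"fingers":0.5}

```text
time_s: 3.85
tcp_pos: [0.4561, -0.0139, 0.1514]
ee_rot: [2.188, 2.255, 0.0]
contact_force: [-0.2, -0.2, 0.1]
gripper_width: 0.0428
gripper_force: 0.0
```

Run:
```python
from h import *
s=robot.state();print(s["tcp_pos"],s["ee_rot"],s["gripper_width"],s["time_s"])
T=robot.grab_frame("top");S=robot.grab_frame("side")
p=np.array(s["tcp_pos"])
for n in C: print(n,proj(n,[p,p-[0,0,.022]]))
S2=cv2.resize(S[100:240,250:370],None,fx=4.2,fy=4.2,interpolation=cv2.INTER_CUBIC)
for q,c in((p-[0,0,.022],(0,0,255)),((.464,-.014,.098),(0,255,0))):
    u=(proj("side",q)[0]-(250,100)+.5)*4.2; cv2.circle(S2,tuple(u.astype(int).tolist()),3,c,1)
cv2.imwrite("pics/s1.png",S2)
```

```text
[ 0.45611846 -0.01393294  0.1513666 ] [2.18778976e+00 2.25453606e+00 1.81218080e-04] 0.04284467420796196 3.85
top [[291.10660329 199.89030583]
 [291.58430023 201.35901291]]
side [[314.7502327  155.16907021]
 [315.02921016 162.32099882]]
```

View pics/s1.png

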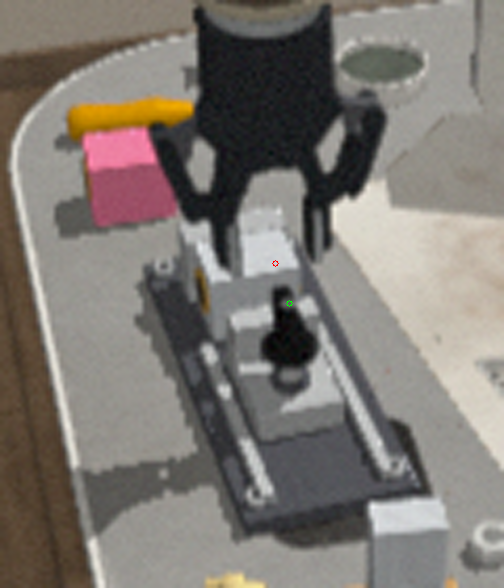

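The gripper is above, with finger midpoint at (275,263), matching the projected tip. The knob bar's far top end is at about (281,288) in this crop, and the bar runs down to about (292,345).

Run:
```python
from h import *
T=cv2.imread("pics/top0.png")
f=lambda a,b:(250+(a+.5)/4.2-.5,100+(b+.5)/4.2-.5)
print("side far end",back("side",f(281,288),.098),"disc z.066",back("side",f(290,345),.066), "near z.098?",back("side",f(291,330),.098))
print("top tip",back("top",top6(413,133),.098),"disc",back("top",top6(478,147),.066),back("top",top6(470,147),.066))
for y in(-.015,-.02):
  print(y,[((proj("side",tf((.464,y,.04),[q])[0])[0]-(250,100))*4.2).round().tolist() for q in((0,.021,.098),(0,-.021,.098),(0,-.021,.066))])
a=cv2.resize(T[190:215,275:315],None,fx=18,fy=18,interpolation=cv2.INTER_CUBIC)
b=cv2.resize(robot.grab_frame("side")[160:200,300:340] ,None,fx=11.25,fy=11.25,interpolation=cv2.INTER_CUBIC)
b=np.clip(b.astype(float)*1.8,0,255).astype(np.uint8)
c=np.clip(cv2.copyMakeBorder(a,0,0,0,0,0).astype(float)*1.8,0,255).astype(np.uint8)
print(a.shape,b.shape)
cv2.imwrite("pics/k.png",np.vstack([np.hstack([cv2.resize(c,(440,275)),np.zeros((275,10,3),np.uint8)]),np.hstack([cv2.resize(b,(325,325)),np.zeros((325,125,3),np.uint8)])]))
```

```text
side far end [0.46240874 0.00190692 0.098     ] disc z.066 [ 0.46354199 -0.01462443  0.066     ] near z.098? [ 0.45951756 -0.039777    0.098     ]
top tip [0.46407669 0.00711969 0.098     ] disc [ 0.46396183 -0.01707382  0.066     ] [ 0.46386942 -0.01383214  0.066     ]
-0.015 [[279.0, 282.0], [297.0, 323.0], [298.0, 365.0]]
-0.02 [[281.0, 287.0], [299.0, 328.0], [300.0, 370.0]]
(450, 720, 3) (450, 450, 3)
```

View pics/k.png

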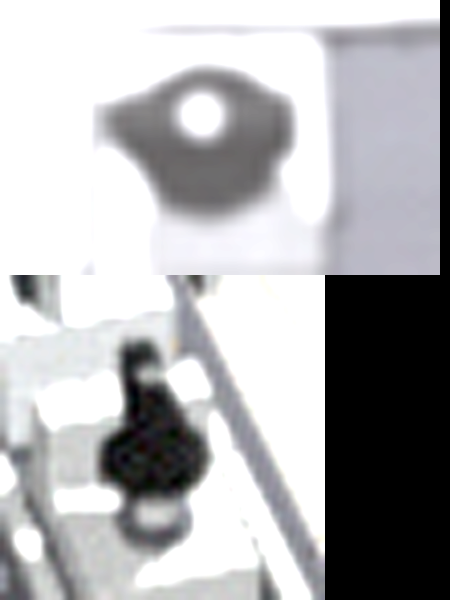

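The knob bar lies horizontally, yaw ≈0.03, with its axis at (0.464,-0.0145) and a disc below the grip. I'll descend and grip it.

arm_command:
  commands:
    - {"x":-0.04,"y":0.4,"z":0.5,"spin":0,"fingers":0.5}
    - {"x":0,"y":0,"z":0.8,"spin":0,"fingers":0.5}
    - {"x":0,"y":0,"z":0.8,"spin":0,"fingers":0.5}
    - {"x":0,"y":0,"z":0.8,"spin":0,"fingers":0.5}
    - {"x":0,"y":0,"z":0,"spin":0,"fingers":0.6}
  grip_force: 50

```text
time_s: 4.62
tcp_pos: [0.4642, -0.013, 0.0921]
ee_rot: [-2.185, -2.254, 0.002]
contact_force: [-0.1, 0.1, 0.7]
gripper_width: 0.0345
gripper_force: 0.0
```

arm_command:
  commands:
    - {"x":0,"y":0,"z":0,"spin":0,"fingers":0.7}
    - {"x":0,"y":0,"z":0,"spin":0,"fingers":0.8}
    - {"x":0,"y":0,"z":0,"spin":0,"fingers":0.9}
    - {"x":0,"y":0,"z":0,"spin":0,"fingers":1}
    - {"x":0,"y":0,"z":0,"spin":0,"fingers":1}

```text
time_s: 5.25
tcp_pos: [0.4645, -0.0135, 0.0938]
ee_rot: [2.187, 2.255, 0.001]
contact_force: [-1.9, 0.8, 7.4]
gripper_width: 0.011
gripper_force: 51.5
```

arm_command:
  commands:
    - {"x":0,"y":0,"z":-0.1,"spin":0,"fingers":1}
    - {"x":0,"y":0,"z":0,"spin":0.15,"fingers":1}
    - {"x":0,"y":0,"z":0,"spin":0.15,"fingers":1}
    - {"x":0,"y":0,"z":0,"spin":0.15,"fingers":1}
    - {"x":0,"y":0,"z":0,"spin":0.15,"fingers":1}

```text
time_s: 5.88
tcp_pos: [0.464, -0.0133, 0.0942]
ee_rot: [-2.78, -1.461, 0.002]
contact_force: [2.8, 0.8, -22.0]
gripper_width: 0.0109
gripper_force: 52.1
```

arm_command:
  commands:
    - {"x":0,"y":0,"z":0,"spin":0.15,"fingers":1}
    - {"x":0,"y":0,"z":0,"spin":0.15,"fingers":1}
    - {"x":0,"y":0,"z":0,"spin":0.15,"fingers":1}
    - {"x":0,"y":0,"z":0,"spin":0.15,"fingers":1}
    - {"x":0,"y":0,"z":0,"spin":0.1,"fingers":1}

```text
time_s: 6.5
tcp_pos: [0.4637, -0.013, 0.0942]
ee_rot: [-3.119, -0.37, 0.003]
contact_force: [2.0, 6.1, -20.6]
gripper_width: 0.0113
gripper_force: 52.4
```

Run:
```python
from h import *
s=robot.state();print(s["tcp_pos"],s["ee_rot"],s["wrist_torque"],s["contact_force"],s["gripper_width"],s["gripper_force"],s["q"])
```

```text
[ 0.46372758 -0.01300898  0.09419384] [-3.11869027 -0.36961813  0.00342947] [ 0.89305006 -0.58304581  0.24785264] [  2.0205547    6.10979742 -20.63723164] 0.011304562877783421 52.35580801963806 [-1.70788192e-01  5.22046696e-01  2.09868421e+00  8.15436418e-04
  5.23261273e-01  1.16336767e+00]
```

arm_command:
  commands:
    - {"x":0,"y":0,"z":0,"spin":0.05,"fingers":1}
    - {"x":0,"y":0,"z":0,"spin":0,"fingers":1}
    - {"x":0,"y":0,"z":0,"spin":0,"fingers":0.3}
    - {"x":0,"y":0,"z":0,"spin":0,"fingers":0.3}
    - {"x":0,"y":0,"z":0,"spin":0,"fingers":0.3}

```text
time_s: 7.12
tcp_pos: [0.4645, -0.0136, 0.0956]
ee_rot: [3.128, 0.294, 0.001]
contact_force: [0.6, -0.1, -0.1]
gripper_width: 0.0595
gripper_force: 0.0
```

arm_command:
  commands:
    - {"x":0,"y":0,"z":-1,"spin":0,"fingers":0.3}
    - {"x":0,"y":0,"z":-1,"spin":0,"fingers":0.3}
    - {"x":0,"y":0,"z":-1,"spin":-0.164,"fingers":0.3}
    - {"x":0,"y":0,"z":-1,"spin":-0.164,"fingers":0.3}
    - {"x":0,"y":0,"z":0,"spin":-0.164,"fingers":0.3}

```text
time_s: 7.75
tcp_pos: [0.4649, -0.0136, 0.1769]
ee_rot: [2.945, 1.089, 0.004]
contact_force: [0.2, 0.2, -0.3]
gripper_width: 0.0598
gripper_force: 0.0
```

arm_command:
  commands:
    - {"x":0,"y":0,"z":0,"spin":-0.164,"fingers":0.3}
    - {"x":0,"y":0,"z":0,"spin":-0.164,"fingers":0.3}
    - {"x":0,"y":0,"z":0,"spin":-0.164,"fingers":0.3}
    - {"x":0,"y":0,"z":0,"spin":-0.164,"fingers":0.3}
    - {"x":0,"y":0,"z":0,"spin":-0.164,"fingers":0.3}

```text
time_s: 8.38
tcp_pos: [0.4643, -0.0135, 0.1755]
ee_rot: [2.225, 2.217, 0.001]
contact_force: [-0.3, 0.1, -0.1]
gripper_width: 0.0598
gripper_force: 0.0
```

arm_command:
  commands:
    - {"x":0,"y":0,"z":0,"spin":-0.164,"fingers":0.3}
    - {"x":0,"y":0,"z":0,"spin":0,"fingers":0.3}

```text
time_s: 8.62
tcp_pos: [0.4644, -0.0135, 0.1755]
ee_rot: [2.035, 2.393, 0.0]
contact_force: [0.8, -0.4, 0.6]
gripper_width: 0.0597
gripper_force: 0.0
```

Run:
```python
from h import *
s=robot.state();print(s["tcp_pos"],s["ee_rot"],s["time_s"])
r=s["ee_rot"];print(2*np.arctan2(r[1],r[0])-np.pi/2)
T=robot.grab_frame("top");S=robot.grab_frame("side");cv2.imwrite("pics/t2.png",T);cv2.imwrite("pics/s2.png",S)
S0=cv2.imread("pics/side0.png")
k=7;a=cv2.resize(S0[160:205,290:345],None,fx=k,fy=k,interpolation=cv2.INTER_CUBIC);b=cv2.resize(S[160:205,290:345],None,fx=k,fy=k,interpolation=cv2.INTER_CUBIC)
cv2.imwrite("pics/k2.png",np.hstack([a,b]))
```

```text
[ 0.46435907 -0.01352518  0.17549394] [2.03524522e+00 2.39275694e+00 4.15403061e-04] 8.625
0.16112815276600756
```

View pics/k2.png

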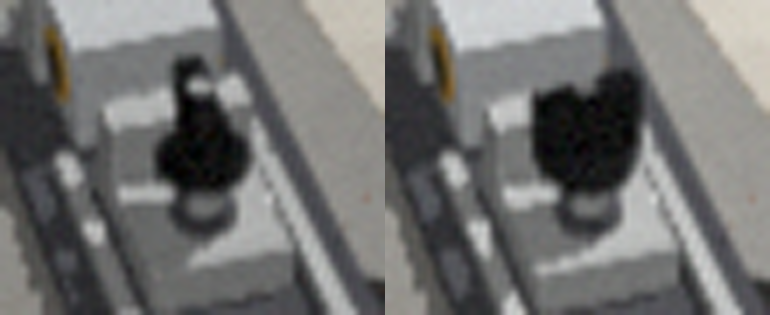

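Knob bar has turned about 80°, and the jaw did not visibly move. Next is the thick plate, in the middle block.

arm_command:
  commands:
    - {"x":-0.894,"y":-0.22,"z":0,"spin":0,"fingers":0.3}
    - {"x":-0.894,"y":-0.22,"z":0,"spin":0,"fingers":0.3}
    - {"x":-0.894,"y":-0.22,"z":0,"spin":0,"fingers":0.3}
    - {"x":-0.894,"y":-0.22,"z":0,"spin":0,"fingers":0.3}
    - {"x":-0.894,"y":-0.22,"z":0,"spin":0,"fingers":0.3}

```text
time_s: 9.35
tcp_pos: [0.457, -0.1059, 0.1753]
ee_rot: [2.038, 2.391, 0.0]
contact_force: [-0.0, -0.1, 1.6]
gripper_width: 0.0597
gripper_force: 0.0
```

arm_command:
  commands:
    - {"x":-0.894,"y":-0.22,"z":0,"spin":0,"fingers":0.3}
    - {"x":-0.894,"y":-0.22,"z":0,"spin":0,"fingers":0.3}
    - {"x":-0.894,"y":-0.22,"z":0,"spin":0,"fingers":0.3}
    - {"x":-0.894,"y":-0.22,"z":0,"spin":0,"fingers":0.3}
    - {"x":-0.894,"y":-0.22,"z":0,"spin":0,"fingers":0.3}

```text
time_s: 9.98
tcp_pos: [0.4497, -0.1982, 0.1753]
ee_rot: [2.034, 2.394, 0.0]
contact_force: [1.1, 0.7, 0.5]
gripper_width: 0.0597
gripper_force: 0.0
```

arm_command:
  commands:
    - {"x":-0.894,"y":-0.22,"z":0,"spin":0,"fingers":0.3}
    - {"x":-0.894,"y":-0.22,"z":0,"spin":0,"fingers":0.3}
    - {"x":-0.894,"y":-0.22,"z":0,"spin":0,"fingers":0.3}
    - {"x":-0.894,"y":-0.22,"z":0,"spin":0,"fingers":0.3}
    - {"x":-0.894,"y":-0.22,"z":0.2,"spin":0,"fingers":0.3}

```text
time_s: 10.6
tcp_pos: [0.4425, -0.2901, 0.1713]
ee_rot: [2.034, 2.394, 0.0]
contact_force: [-0.4, -0.5, 0.2]
gripper_width: 0.0599
gripper_force: 0.0
```

arm_command:
  commands:
    - {"x":0,"y":0,"z":1,"spin":0,"fingers":0.3}
    - {"x":0,"y":0,"z":0,"spin":0,"fingers":0.3}

```text
time_s: 10.85
tcp_pos: [0.442, -0.289, 0.1501]
ee_rot: [-2.033, -2.392, -0.0]
contact_force: [0.3, -0.1, 0.1]
gripper_width: 0.0598
gripper_force: 0.0
```

Run:
```python
from h import *
s=robot.state();p=np.array(s["tcp_pos"]);print(p,s["time_s"]);r=s["ee_rot"];print(2*np.arctan2(r[1],r[0])-np.pi/2)
S=robot.grab_frame("side");cv2.imwrite("pics/s3.png",S)
k=4;o=(290,200);S2=cv2.resize(S[200:330,290:420],None,fx=k,fy=k,interpolation=cv2.INTER_CUBIC)
P=(.4455,-.3085,.155)
E=rect(-.018,.018,.015,.025,.095)+[((-.018,-.015,.049),(.018,-.015,.049))]
draw(S2,"side",P,E,o,k,(0,255,0)); draw(S2,"side",(p[0],p[1],.155),[((-.03,0,p[2]-.02),(.03,0,p[2]-.02))],o,k,(0,0,255))
cv2.imwrite("pics/s3c.png",S2)
```

```text
[ 0.44201324 -0.28904185  0.15010033] 10.85
-6.12126758464727
```

View pics/s3c.png

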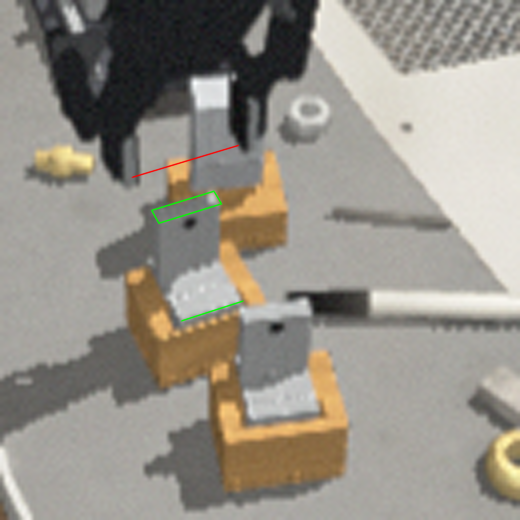

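The model outlines sit on the thick plate's tab top (185,205) and lip edge (210,312), and the fingers straddle it. Descending to grip.

arm_command:
  commands:
    - {"x":0,"y":0,"z":0.9,"spin":0,"fingers":0.3}
    - {"x":0,"y":0,"z":0.9,"spin":0,"fingers":0.3}
    - {"x":0,"y":0,"z":0.9,"spin":0,"fingers":0.3}
    - {"x":0,"y":0,"z":0.9,"spin":0,"fingers":0.3}
    - {"x":0,"y":0,"z":0,"spin":0,"fingers":0.5}
  grip_force: 40

```text
time_s: 11.52
tcp_pos: [0.4426, -0.2887, 0.079]
ee_rot: [-2.033, -2.394, -0.0]
contact_force: [0.2, 0.8, 0.2]
gripper_width: 0.0438
gripper_force: 0.0
```

arm_command:
  commands:
    - {"x":0,"y":0,"z":0,"spin":0,"fingers":0.7}
    - {"x":0,"y":0,"z":0,"spin":0,"fingers":0.7}
    - {"x":0,"y":0,"z":0,"spin":0,"fingers":0.8}
    - {"x":0,"y":0,"z":0,"spin":0,"fingers":0.8}

```text
time_s: 12.02
tcp_pos: [0.4427, -0.2889, 0.0798]
ee_rot: [2.033, 2.394, 0.0]
contact_force: [-0.9, 1.0, 6.4]
gripper_width: 0.0356
gripper_force: 40.5
```

arm_command:
  commands:
    - {"x":0,"y":0,"z":-0.5,"spin":0,"fingers":0.8}
    - {"x":0,"y":0,"z":-1,"spin":0,"fingers":0.8}
    - {"x":0,"y":0,"z":-1,"spin":0,"fingers":0.8}
    - {"x":0,"y":0,"z":-1,"spin":0,"fingers":0.8}
    - {"x":0,"y":0,"z":-1,"spin":0,"fingers":0.8}

```text
time_s: 12.65
tcp_pos: [0.4425, -0.2887, 0.1704]
ee_rot: [2.034, 2.394, 0.0]
contact_force: [-0.4, -0.4, -2.3]
gripper_width: 0.0358
gripper_force: 40.2
```

arm_command:
  commands:
    - {"x":0,"y":0,"z":-1,"spin":0.1,"fingers":0.8}
    - {"x":0,"y":0,"z":-1,"spin":0,"fingers":0.8}
    - {"x":0,"y":0,"z":-0.3,"spin":0,"fingers":0.8}

```text
time_s: 13.02
tcp_pos: [0.4427, -0.2889, 0.2166]
ee_rot: [2.155, 2.283, 0.0]
contact_force: [-0.2, -0.4, -1.8]
gripper_width: 0.0352
gripper_force: 40.2
```

Run:
```python
from h import *
s=robot.state();p=np.array(s["tcp_pos"]);print(p,s["contact_force"],s["gripper_width"],s["gripper_force"]);r=s["ee_rot"];print((2*np.arctan2(r[1],r[0])-np.pi/2+.5)%np.pi-.5)
S=robot.grab_frame("side");cv2.imwrite("pics/s4.png",S);T=robot.grab_frame("top");cv2.imwrite("pics/t4.png",T)
gs=grad(S,.7)
# plate pose in hand from side image; tab heights shifted
z=p[2]-.0078-.072
th=(2*np.arctan2(r[1],r[0])-np.pi/2+.5)%np.pi-.5
c,sn=np.cos(th),np.sin(th);u=np.array([-sn,c]);P=[*(p[:2]-.02*u),th]
k=4
uv=proj("side",p)[0].astype(int);o=(uv[0]-65,uv[1]-55);S2=cv2.resize(S[o[1]:o[1]+130,o[0]:o[0]+130],None,fx=k,fy=k,interpolation=cv2.INTER_CUBIC)
E=rect(-.018,.018,-.015,.015,.049+z)+[((-.018,-.015,.043+z),(.018,-.015,.043+z)),((-.018,-.015,.008+z),(.018,-.015,.008+z)),((-.018,-.015,.049+z),(-.018,-.015,.008+z)),((.018,-.015,.049+z),(.018,-.015,.008+z))]
draw(S2,"side",P,E,o,k,(0,255,0));cv2.imwrite("pics/s4c.png",S2)
E2=[((-.018,-.015,.008+z),(.018,-.015,.008+z)),((-.018,-.015,.049+z),(-.018,-.015,.008+z)),((.018,-.015,.049+z),(.018,-.015,.008+z)),((-.018,-.015,.049+z),(.018,-.015,.049+z))]
f,sc=fit([("side",gs,E2)],P,(.004,.004,.02));print("P",np.round(P,4),"fit",np.round(f,4),sc)
```

```text
[ 0.44271092 -0.28891547  0.2165934 ] [-0.22606551 -0.37711985 -1.83900779] 0.03521756304001924 40.24408042430878
0.057808197203523815
P [ 0.4439 -0.3089  0.0578] fit [ 0.4384 -0.3094  0.059 ] -217.48583984375
```

View pics/s4c.png

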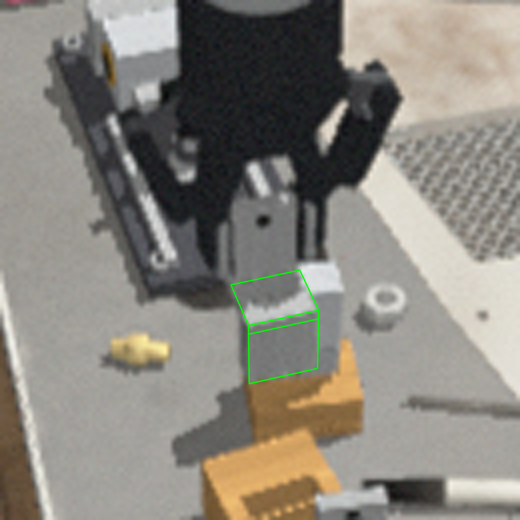

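That view shows the plate held upright with the outline on its blade. Next is the transit to the housing.

arm_command:
  commands:
    - {"x":0.964,"y":0.091,"z":0,"spin":0,"fingers":0.8}
    - {"x":0.964,"y":0.091,"z":0,"spin":0,"fingers":0.8}
    - {"x":0.964,"y":0.091,"z":0,"spin":0,"fingers":0.8}
    - {"x":0.964,"y":0.091,"z":0,"spin":0,"fingers":0.8}
    - {"x":0.964,"y":0.091,"z":0,"spin":0,"fingers":0.8}

```text
time_s: 13.75
tcp_pos: [0.4461, -0.1905, 0.2153]
ee_rot: [-2.156, -2.285, -0.0]
contact_force: [0.3, -0.2, -2.3]
gripper_width: 0.0355
gripper_force: 40.2
```

arm_command:
  commands:
    - {"x":0.964,"y":0.091,"z":0,"spin":0,"fingers":0.8}
    - {"x":0.964,"y":0.091,"z":0,"spin":0,"fingers":0.8}
    - {"x":0.964,"y":0.091,"z":0,"spin":0,"fingers":0.8}
    - {"x":0.964,"y":0.091,"z":0,"spin":0,"fingers":0.8}
    - {"x":0.964,"y":0.091,"z":0,"spin":0,"fingers":0.8}

```text
time_s: 14.38
tcp_pos: [0.4496, -0.094, 0.2153]
ee_rot: [2.156, 2.284, 0.0]
contact_force: [-0.4, -0.7, -1.5]
gripper_width: 0.0356
gripper_force: 40.2
```

arm_command:
  commands:
    - {"x":0.964,"y":0.091,"z":0,"spin":0,"fingers":0.8}
    - {"x":0.964,"y":0.091,"z":0,"spin":0,"fingers":0.8}
    - {"x":0.964,"y":0.091,"z":0,"spin":0,"fingers":0.8}
    - {"x":0.964,"y":0.091,"z":0,"spin":0,"fingers":0.8}
    - {"x":0.964,"y":0.091,"z":0,"spin":0,"fingers":0.8}

```text
time_s: 15.0
tcp_pos: [0.453, 0.0027, 0.2153]
ee_rot: [2.156, 2.285, 0.0]
contact_force: [-0.0, 0.3, -0.8]
gripper_width: 0.0355
gripper_force: 40.2
```

arm_command:
  commands:
    - {"x":0.964,"y":0.091,"z":0,"spin":0,"fingers":0.8}
    - {"x":0.964,"y":0.091,"z":0,"spin":0,"fingers":0.8}
    - {"x":0.964,"y":0.091,"z":0,"spin":0,"fingers":0.8}
    - {"x":0.964,"y":0.091,"z":0,"spin":0,"fingers":0.8}
    - {"x":0,"y":0,"z":0,"spin":0,"fingers":0.8}

```text
time_s: 15.62
tcp_pos: [0.4557, 0.0802, 0.2153]
ee_rot: [-2.154, -2.286, -0.0]
contact_force: [-0.2, 0.3, -0.4]
gripper_width: 0.0355
gripper_force: 40.2
```

arm_command:
  commands:
    - {"x":0,"y":0,"z":1,"spin":0,"fingers":0.8}
    - {"x":0,"y":0,"z":1,"spin":0,"fingers":0.8}
    - {"x":0,"y":0,"z":1,"spin":0,"fingers":0.8}
    - {"x":0,"y":0,"z":0.5,"spin":0,"fingers":0.8}
    - {"x":0,"y":0,"z":0,"spin":0,"fingers":0.8}

```text
time_s: 16.25
tcp_pos: [0.4559, 0.0787, 0.145]
ee_rot: [-2.156, -2.284, 0.001]
contact_force: [-0.2, 0.1, -1.4]
gripper_width: 0.0355
gripper_force: 40.2
```

Run:
```python
from h import *
s=robot.state();p=np.array(s["tcp_pos"]);print(p,s["contact_force"],s["gripper_width"],s["time_s"]);r=s["ee_rot"];th=(2*np.arctan2(r[1],r[0])-np.pi/2+.5)%np.pi-.5;print(th)
S=robot.grab_frame("side");cv2.imwrite("pics/s5.png",S);gs=grad(S,.7)
z=p[2]-.0078-.072
u=np.array([-np.sin(th),np.cos(th)]);P=[*(p[:2]-.02*u),th]
E2=[((-.018,-.015,.008+z),(.018,-.015,.008+z)),((-.018,-.015,.049+z),(-.018,-.015,.008+z)),((.018,-.015,.049+z),(.018,-.015,.008+z)),((-.018,-.015,.049+z),(.018,-.015,.049+z))]
f,sc=fit([("side",gs,E2)],P,(.004,.004,.02));print("P",np.round(P,4),"fit",np.round(f,4),sc)
```

```text
[0.45587176 0.07874015 0.14501791] [-0.17088942  0.06673288 -1.43794313] 0.03550560841163379 16.25
0.057450521335510096
P [0.457  0.0588 0.0575] fit [ 0.4549  0.0576 -0.0531] -218.69483947753906
```

arm_command:
  commands:
    - {"x":0,"y":0,"z":0.4,"spin":0,"fingers":0.8}
    - {"x":0,"y":0,"z":0.3,"spin":0,"fingers":0.8}
    - {"x":0,"y":0,"z":0,"spin":0,"fingers":0.8}

```text
time_s: 16.68
tcp_pos: [0.4558, 0.0789, 0.1309]
ee_rot: [-2.156, -2.284, 0.001]
contact_force: [0.4, -0.4, -1.5]
gripper_width: 0.0356
gripper_force: 40.3
```

arm_command:
  commands:
    - {"x":0,"y":0,"z":0.4,"spin":0,"fingers":0.8}
    - {"x":0,"y":0,"z":0.4,"spin":0,"fingers":0.8}
    - {"x":0,"y":0,"z":0.4,"spin":0,"fingers":0.8}
    - {"x":0,"y":0,"z":0,"spin":0,"fingers":0.8}

```text
time_s: 17.18
tcp_pos: [0.4557, 0.0789, 0.1066]
ee_rot: [-2.156, -2.284, 0.001]
contact_force: [-0.8, -0.7, -1.3]
gripper_width: 0.0352
gripper_force: 40.3
```

arm_command:
  commands:
    - {"x":0.06,"y":0,"z":0.1,"spin":0,"fingers":0.8}
    - {"x":0.06,"y":0,"z":0,"spin":0,"fingers":0.8}
    - {"x":0.03,"y":0,"z":0,"spin":0,"fingers":0.8}
    - {"x":0,"y":0,"z":0,"spin":0,"fingers":0.8}

```text
time_s: 17.68
tcp_pos: [0.4559, 0.082, 0.1054]
ee_rot: [2.156, 2.285, 0.0]
contact_force: [-0.4, -0.8, -1.2]
gripper_width: 0.0353
gripper_force: 40.3
```

arm_command:
  commands:
    - {"x":0.04,"y":0,"z":0,"spin":0,"fingers":0.8}
    - {"x":0,"y":0,"z":0,"spin":0,"fingers":0.8}

```text
time_s: 17.92
tcp_pos: [0.4558, 0.0827, 0.1053]
ee_rot: [2.156, 2.285, 0.0]
contact_force: [0.5, -0.5, -1.8]
gripper_width: 0.0358
gripper_force: 40.2
```

arm_command:
  commands:
    - {"x":0.04,"y":0,"z":0,"spin":0,"fingers":0.8}
    - {"x":0,"y":0,"z":0,"spin":0,"fingers":0.8}

```text
time_s: 18.18
tcp_pos: [0.4557, 0.0835, 0.1053]
ee_rot: [2.156, 2.285, 0.0]
contact_force: [0.0, 0.1, -0.9]
gripper_width: 0.0356
gripper_force: 40.3
```

arm_command:
  commands:
    - {"x":0.05,"y":0,"z":0,"spin":0,"fingers":0.8}
    - {"x":0,"y":0,"z":0,"spin":0,"fingers":0.8}

```text
time_s: 18.42
tcp_pos: [0.4557, 0.0846, 0.1053]
ee_rot: [-2.156, -2.285, -0.0]
contact_force: [-0.1, -0.3, -1.0]
gripper_width: 0.0356
gripper_force: 40.3
```

arm_command:
  commands:
    - {"x":0.05,"y":0,"z":0,"spin":0,"fingers":0.8}
    - {"x":0,"y":0,"z":0,"spin":0,"fingers":0.8}

```text
time_s: 18.68
tcp_pos: [0.4557, 0.0851, 0.1052]
ee_rot: [2.156, 2.285, -0.001]
contact_force: [0.4, -5.9, -2.6]
gripper_width: 0.0353
gripper_force: 40.3
```

arm_command:
  commands:
    - {"x":0.05,"y":0,"z":0,"spin":0,"fingers":0.8}
    - {"x":0,"y":0,"z":0,"spin":0,"fingers":0.8}

```text
time_s: 18.92
tcp_pos: [0.4557, 0.0859, 0.1053]
ee_rot: [2.156, 2.284, -0.001]
contact_force: [0.9, -8.5, -2.0]
gripper_width: 0.0353
gripper_force: 40.4
```

Contact with the housing face is felt. I'll back off slightly and lower until the lip sits.

arm_command:
  commands:
    - {"x":-0.05,"y":0,"z":0.1,"spin":0,"fingers":0.8}
    - {"x":0,"y":0,"z":0,"spin":0,"fingers":0.8}

```text
time_s: 19.18
tcp_pos: [0.4556, 0.0855, 0.1032]
ee_rot: [-2.156, -2.284, 0.0]
contact_force: [-0.4, -0.3, -1.8]
gripper_width: 0.0357
gripper_force: 40.5
```

arm_command:
  commands:
    - {"x":0,"y":0,"z":0.07,"spin":0,"fingers":0.8}
    - {"x":0,"y":0,"z":0,"spin":0,"fingers":0.8}

```text
time_s: 19.42
tcp_pos: [0.4556, 0.0855, 0.1018]
ee_rot: [-2.156, -2.285, -0.0]
contact_force: [-0.1, -1.2, -2.9]
gripper_width: 0.0355
gripper_force: 40.5
```

arm_command:
  commands:
    - {"x":0,"y":0,"z":0.05,"spin":0,"fingers":0.8}
    - {"x":0,"y":0,"z":0,"spin":0,"fingers":0.8}

```text
time_s: 19.68
tcp_pos: [0.4557, 0.0855, 0.1009]
ee_rot: [2.156, 2.285, 0.0]
contact_force: [-0.2, -1.4, -1.0]
gripper_width: 0.0354
gripper_force: 40.7
```

arm_command:
  commands:
    - {"x":0,"y":0,"z":0.04,"spin":0,"fingers":0.8}
    - {"x":0,"y":0,"z":0,"spin":0,"fingers":0.8}

```text
time_s: 19.92
tcp_pos: [0.4557, 0.0855, 0.1008]
ee_rot: [2.156, 2.284, 0.001]
contact_force: [-2.7, -1.4, 12.5]
gripper_width: 0.0355
gripper_force: 42.2
```

arm_command:
  commands:
    - {"x":0,"y":0,"z":0.04,"spin":0,"fingers":0.8}
    - {"x":0,"y":0,"z":0,"spin":0,"fingers":0.8}

```text
time_s: 20.18
tcp_pos: [0.4557, 0.0855, 0.1007]
ee_rot: [2.156, 2.284, 0.001]
contact_force: [-5.9, -2.9, 26.1]
gripper_width: 0.0355
gripper_force: 43.7
```

arm_command:
  commands:
    - {"x":0,"y":0,"z":-0.05,"spin":0,"fingers":0.8}
    - {"x":0,"y":0,"z":0,"spin":0,"fingers":0.3}
    - {"x":0,"y":0,"z":0,"spin":0,"fingers":0.3}
    - {"x":0,"y":0,"z":0,"spin":0,"fingers":0.3}
    - {"x":0,"y":0,"z":0,"spin":0,"fingers":0.3}

```text
time_s: 20.8
tcp_pos: [0.4556, 0.0855, 0.1002]
ee_rot: [-2.156, -2.284, 0.0]
contact_force: [0.5, 0.1, 0.7]
gripper_width: 0.0598
gripper_force: 0.0
```

arm_command:
  commands:
    - {"x":0,"y":0,"z":-0.4,"spin":0,"fingers":0.3}
    - {"x":0,"y":0,"z":-1,"spin":0,"fingers":0.3}
    - {"x":0,"y":0,"z":-1,"spin":0,"fingers":0.3}
    - {"x":0,"y":0,"z":-1,"spin":0,"fingers":0.3}
    - {"x":0,"y":0,"z":-0.6,"spin":0,"fingers":0.3}

```text
time_s: 21.42
tcp_pos: [0.4557, 0.0855, 0.1816]
ee_rot: [2.156, 2.284, 0.002]
contact_force: [-0.1, -0.2, -0.8]
gripper_width: 0.0595
gripper_force: 0.0
```

arm_command:
  commands:
    - {"x":-0.96,"y":0.03,"z":0,"spin":0,"fingers":0.3}
    - {"x":-0.96,"y":0.03,"z":0,"spin":0,"fingers":0.3}
    - {"x":-0.96,"y":0.03,"z":0,"spin":0,"fingers":0.3}
    - {"x":-0.96,"y":0.03,"z":0,"spin":0,"fingers":0.3}
    - {"x":-0.96,"y":0.03,"z":0,"spin":0,"fingers":0.3}

```text
time_s: 22.05
tcp_pos: [0.4641, -0.0108, 0.1804]
ee_rot: [-2.156, -2.284, 0.0]
contact_force: [-0.2, 0.7, 0.3]
gripper_width: 0.0595
gripper_force: 0.0
```

arm_command:
  commands:
    - {"x":-0.96,"y":0.03,"z":0,"spin":0,"fingers":0.3}
    - {"x":-0.96,"y":0.03,"z":0,"spin":0,"fingers":0.3}
    - {"x":-0.96,"y":0.03,"z":0,"spin":0,"fingers":0.3}
    - {"x":-0.96,"y":0.03,"z":0,"spin":0,"fingers":0.3}
    - {"x":-0.96,"y":0.03,"z":0,"spin":0,"fingers":0.3}

```text
time_s: 22.68
tcp_pos: [0.4726, -0.1066, 0.1803]
ee_rot: [-2.156, -2.285, -0.0]
contact_force: [0.7, 0.3, 0.2]
gripper_width: 0.0603
gripper_force: 0.0
```

Run:
```python
from h import *
s=robot.state();p=np.array(s["tcp_pos"]);print(p,s["time_s"]);r=s["ee_rot"];print((2*np.arctan2(r[1],r[0])-np.pi/2+.5)%np.pi-.5)
S=robot.grab_frame("side");T=robot.grab_frame("top");cv2.imwrite("pics/s6.png",S);cv2.imwrite("pics/t6.png",T);gs=grad(S,.7);gt=grad(T,.7)
# plate on housing: expected pose plate origin work_face
z=.021;E=rect(-.018,.018,.015,.025,.095+z)+[((-.018,-.015,.049+z),(.018,-.015,.049+z))]
P0=[.457,.0635,.055]
f,sc=fit([("side",gs,E)],P0,(.004,.004,.03));print("plate side",np.round(f,4),sc)
f,sc=fit([("top",gt,E),("side",gs,E)],P0,(.004,.004,.03));print("plate both",np.round(f,4),sc)
f,sc=fit([("top",gt,E[:4]+[((-.028,-.0317,.064),(.028,-.0317,.064))])],P0);print(np.round(f,4))
# jaw moved?
m=cv2.matchTemplate(S[165:205,290:345],cv2.imread("pics/s2.png")[172:198,296:338],cv2.TM_CCOEFF_NORMED);print("jaw match",m.max(),np.unravel_index(m.argmax(),m.shape),"expect",(7,6))
# wedge
E_w=rect(-.02,.02,-.012,.012,.108);E_ws=E_w+[((-.02,-.012,.108),(-.02,-.012,.062)),((.02,-.012,.108),(.02,-.012,.062))]
E_b=[((-.032,-.025,.03),(.032,-.025,.03)),((-.032,.025,.03),(-.032,-.025,.03))]
f,sc=fit([("side",gs,E_ws+E_b)],[.483,-.22,-.14]);print("wedge side",np.round(f,4),sc)
g0,g1=grad(cv2.imread("pics/top0.png"),.7),grad(cv2.imread("pics/side0.png"),.7)
f,sc=fit([("top",g0,E_w+E_b),("side",g1,E_ws+E_b)],[.483,-.22,-.14]);print("wedge both",np.round(f,4),sc)
```

```text
[ 0.47264951 -0.10656795  0.18034021] 22.675
0.05776524700663188
plate side [ 0.4526  0.063  -0.0139] -296.2254943847656
plate both [0.4536 0.0632 0.0578] -538.6343994140625
[0.4694 0.0604 0.3704]
jaw match 0.9718864 (np.int64(7), np.int64(6)) expect (7, 6)
wedge side [ 0.4818 -0.2205 -0.243 ] -266.4438781738281
wedge both [ 0.4835 -0.2199 -0.1057] -530.5387573242188
```

The plate hangs in place (0.4536,0.0632) and the jaw has not moved. On to the wedge.

arm_command:
  commands:
    - {"x":-0.95,"y":0.03,"z":0,"spin":0,"fingers":0.3}
    - {"x":-0.95,"y":0.03,"z":0,"spin":0,"fingers":0.3}
    - {"x":-0.95,"y":0.03,"z":0,"spin":0,"fingers":0.3}
    - {"x":-0.95,"y":0.03,"z":0,"spin":0,"fingers":0.3}
    - {"x":-0.95,"y":0.03,"z":0,"spin":0,"fingers":0.3}

```text
time_s: 23.4
tcp_pos: [0.4812, -0.2019, 0.1803]
ee_rot: [-2.157, -2.284, -0.0]
contact_force: [-1.0, 0.6, 0.4]
gripper_width: 0.0596
gripper_force: 0.0
```

arm_command:
  commands:
    - {"x":-0.95,"y":0.03,"z":0,"spin":0,"fingers":0.3}
    - {"x":0,"y":0,"z":0,"spin":0.1,"fingers":0.3}
    - {"x":0,"y":0,"z":0,"spin":0.1,"fingers":0.3}
    - {"x":0,"y":0,"z":0.9,"spin":0,"fingers":0.3}
    - {"x":0,"y":0,"z":0,"spin":0,"fingers":0.3}

```text
time_s: 24.02
tcp_pos: [0.4825, -0.2198, 0.1615]
ee_rot: [-2.382, -2.045, 0.001]
contact_force: [-0.2, -0.1, -0.2]
gripper_width: 0.0597
gripper_force: 0.0
```

arm_command:
  commands:
    - {"x":0,"y":0,"z":0.9,"spin":0,"fingers":0.3}
    - {"x":0,"y":0,"z":0.9,"spin":0,"fingers":0.3}
    - {"x":0,"y":0,"z":0.9,"spin":0,"fingers":0.3}
    - {"x":0,"y":0,"z":0.9,"spin":0,"fingers":0.3}
    - {"x":0,"y":0,"z":0,"spin":0,"fingers":0.3}

```text
time_s: 24.65
tcp_pos: [0.4827, -0.2196, 0.0899]
ee_rot: [-2.382, -2.046, 0.001]
contact_force: [-0.2, -0.8, 0.7]
gripper_width: 0.0598
gripper_force: 0.0
```

arm_command:
  commands:
    - {"x":0,"y":0,"z":0,"spin":0,"fingers":0.5}
    - {"x":0,"y":0,"z":0,"spin":0,"fingers":0.7}
    - {"x":0,"y":0,"z":0,"spin":0,"fingers":0.8}
    - {"x":0,"y":0,"z":0,"spin":0,"fingers":0.8}
    - {"x":0,"y":0,"z":0,"spin":0,"fingers":0.8}
  grip_force: 60

```text
time_s: 25.28
tcp_pos: [0.4832, -0.2197, 0.0912]
ee_rot: [2.382, 2.046, 0.001]
contact_force: [0.1, -0.1, 7.5]
gripper_width: 0.0394
gripper_force: 59.8
```

Run:
```python
from h import *
s=robot.state();p=np.array(s["tcp_pos"]);print(p,s["time_s"],s["wrist_torque"]);r=s["ee_rot"];print((2*np.arctan2(r[1],r[0])-np.pi/2+.5)%np.pi-.5)
```

```text
[ 0.48320988 -0.2196525   0.09122651] 25.275 [ 0.10060867  0.18128021 -0.00611257]
-0.15168643464643905
```

arm_command:
  commands:
    - {"x":0,"y":0,"z":-0.5,"spin":0,"fingers":0.8}
    - {"x":0,"y":0,"z":-1,"spin":0,"fingers":0.8}
    - {"x":0,"y":0,"z":-1,"spin":0,"fingers":0.8}
    - {"x":0,"y":0,"z":-1,"spin":0,"fingers":0.8}
    - {"x":0,"y":0,"z":-1,"spin":0,"fingers":0.8}

```text
time_s: 25.9
tcp_pos: [0.4827, -0.2194, 0.1816]
ee_rot: [2.383, 2.047, 0.0]
contact_force: [0.4, -0.0, -1.4]
gripper_width: 0.0396
gripper_force: 60.2
```

arm_command:
  commands:
    - {"x":0,"y":0,"z":-1,"spin":-0.098,"fingers":0.8}
    - {"x":0,"y":0,"z":-1,"spin":-0.1,"fingers":0.8}
    - {"x":0.975,"y":-0.048,"z":0,"spin":0,"fingers":0.8}
    - {"x":0.975,"y":-0.048,"z":0,"spin":0,"fingers":0.8}
    - {"x":0.975,"y":-0.048,"z":0,"spin":0,"fingers":0.8}

```text
time_s: 26.52
tcp_pos: [0.4761, -0.1594, 0.2197]
ee_rot: [-2.159, -2.281, 0.0]
contact_force: [0.3, -0.1, -1.6]
gripper_width: 0.0394
gripper_force: 60.2
```

arm_command:
  commands:
    - {"x":0.975,"y":-0.048,"z":0,"spin":0,"fingers":0.8}
    - {"x":0.975,"y":-0.048,"z":0,"spin":0,"fingers":0.8}
    - {"x":0.975,"y":-0.048,"z":0,"spin":0,"fingers":0.8}
    - {"x":0.975,"y":-0.048,"z":0,"spin":0,"fingers":0.8}
    - {"x":0.975,"y":-0.048,"z":0,"spin":0,"fingers":0.8}

```text
time_s: 27.15
tcp_pos: [0.4663, -0.0628, 0.2203]
ee_rot: [2.159, 2.282, 0.0]
contact_force: [0.1, 0.1, -2.0]
gripper_width: 0.0394
gripper_force: 60.2
```

arm_command:
  commands:
    - {"x":0.975,"y":-0.048,"z":0,"spin":0,"fingers":0.8}
    - {"x":0.975,"y":-0.048,"z":0,"spin":0,"fingers":0.8}
    - {"x":0.975,"y":-0.048,"z":0,"spin":0,"fingers":0.8}
    - {"x":0.975,"y":-0.048,"z":0,"spin":0,"fingers":0.8}
    - {"x":0.975,"y":-0.048,"z":0,"spin":0,"fingers":0.8}

```text
time_s: 27.78
tcp_pos: [0.456, 0.0342, 0.2203]
ee_rot: [2.159, 2.282, 0.0]
contact_force: [0.1, -0.1, -1.6]
gripper_width: 0.0396
gripper_force: 60.2
```

arm_command:
  commands:
    - {"x":0,"y":0,"z":0.8,"spin":0,"fingers":0.8}
    - {"x":0,"y":0,"z":0.8,"spin":0,"fingers":0.8}
    - {"x":0,"y":0,"z":0.8,"spin":0,"fingers":0.8}
    - {"x":0,"y":0,"z":0,"spin":0,"fingers":0.8}
    - {"x":0,"y":0,"z":0,"spin":0,"fingers":0.8}

```text
time_s: 28.4
tcp_pos: [0.4565, 0.0332, 0.1728]
ee_rot: [2.158, 2.282, 0.001]
contact_force: [-0.8, 0.7, -1.3]
gripper_width: 0.0393
gripper_force: 60.3
```

Run:
```python
from h import *
s=robot.state();p=np.array(s["tcp_pos"]);print(p,s["time_s"],s["gripper_width"]);r=s["ee_rot"];th=(2*np.arctan2(r[1],r[0])-np.pi/2+.5)%np.pi-.5;print(th)
S=robot.grab_frame("side");cv2.imwrite("pics/s7.png",S);gs=grad(S,.7)
z=p[2]-.0832
# visible: foot front edge and side lines of inclined face (z rel foot), foot front y=+.004, top of incline y=-.012 at .053
E=[((-.02,.004,z),(.02,.004,z)),((-.02,.004,z),(-.02,-.012,z+.053)),((.02,.004,z),(.02,-.012,z+.053)),((.02,.012,z),(.02,.004,z))][:3]
f,sc=fit([("side",gs,E)],[p[0],p[1],th],(.004,.004,.03));print("wedge",np.round(f,4),sc)
u=np.array([-np.sin(.055),np.cos(.055)]);v=np.array([u[1],-u[0]])
print("tcp fixture",p[:2]@v,p[:2]@u,"fit",f[:2]@v,f[:2]@u)
```

```text
[0.45645988 0.03324233 0.17279751] 28.4 0.03929887426238596
0.05568306125303657
wedge [ 0.4465  0.0355 -0.0634] -229.58018493652344
tcp fixture 0.45759706508084763 0.00809942346084961 fit 0.4477502883268952 0.010861168011830308
```

arm_command:
  commands:
    - {"x":0,"y":0,"z":0.5,"spin":0,"fingers":0.8}
    - {"x":0,"y":0,"z":0.5,"spin":0,"fingers":0.8}
    - {"x":0,"y":0,"z":0.3,"spin":0,"fingers":0.8}
    - {"x":0,"y":0,"z":0.1,"spin":0,"fingers":0.8}
    - {"x":0,"y":0,"z":0,"spin":0,"fingers":0.8}

```text
time_s: 29.08
tcp_pos: [0.4563, 0.033, 0.1442]
ee_rot: [-2.159, -2.282, 0.0]
contact_force: [-0.2, -0.0, -1.5]
gripper_width: 0.0396
gripper_force: 60.3
```

arm_command:
  commands:
    - {"x":0,"y":0,"z":0.2,"spin":0,"fingers":0.8}
    - {"x":0,"y":0,"z":0.2,"spin":0,"fingers":0.8}
    - {"x":0,"y":0,"z":0.2,"spin":0,"fingers":0.8}
    - {"x":0,"y":0,"z":0,"spin":0,"fingers":0.8}

```text
time_s: 29.58
tcp_pos: [0.4562, 0.033, 0.132]
ee_rot: [-2.159, -2.282, 0.0]
contact_force: [-0.7, -0.9, -0.7]
gripper_width: 0.0395
gripper_force: 60.3
```

arm_command:
  commands:
    - {"x":0.1,"y":0,"z":0,"spin":0,"fingers":0.8}
    - {"x":0,"y":0,"z":0,"spin":0,"fingers":0.8}

```text
time_s: 29.82
tcp_pos: [0.4562, 0.0351, 0.1324]
ee_rot: [2.159, 2.282, 0.0]
contact_force: [-0.0, -0.0, -1.2]
gripper_width: 0.0396
gripper_force: 60.3
```

arm_command:
  commands:
    - {"x":0.05,"y":0,"z":0,"spin":0,"fingers":0.8}
    - {"x":0,"y":0,"z":0,"spin":0,"fingers":0.8}

```text
time_s: 30.08
tcp_pos: [0.4562, 0.0359, 0.1324]
ee_rot: [2.159, 2.282, 0.0]
contact_force: [-0.0, -1.5, -2.2]
gripper_width: 0.0398
gripper_force: 60.3
```

arm_command:
  commands:
    - {"x":0.05,"y":0,"z":0,"spin":0,"fingers":0.8}
    - {"x":0,"y":0,"z":0,"spin":0,"fingers":0.8}

```text
time_s: 30.32
tcp_pos: [0.4563, 0.0366, 0.1325]
ee_rot: [2.158, 2.282, -0.0]
contact_force: [0.3, -6.0, 1.2]
gripper_width: 0.0394
gripper_force: 60.4
```

Wedge touches the plate. I'll ease off a little and press down in small steps.

arm_command:
  commands:
    - {"x":-0.03,"y":0,"z":0.2,"spin":0,"fingers":0.8}
    - {"x":0,"y":0,"z":0.2,"spin":0,"fingers":0.8}
    - {"x":0,"y":0,"z":0,"spin":0,"fingers":0.8}

```text
time_s: 30.7
tcp_pos: [0.4561, 0.0363, 0.1239]
ee_rot: [-2.159, -2.282, 0.0]
contact_force: [0.9, -4.3, -3.6]
gripper_width: 0.0398
gripper_force: 60.2
```

arm_command:
  commands:
    - {"x":0,"y":0,"z":0.1,"spin":0,"fingers":0.8}
    - {"x":0,"y":0,"z":0.1,"spin":0,"fingers":0.8}
    - {"x":0,"y":0,"z":0,"spin":0,"fingers":0.8}

```text
time_s: 31.08
tcp_pos: [0.4561, 0.0364, 0.1202]
ee_rot: [-2.159, -2.282, -0.0]
contact_force: [0.7, -4.1, -3.0]
gripper_width: 0.0396
gripper_force: 60.3
```

arm_command:
  commands:
    - {"x":0,"y":0,"z":0.1,"spin":0,"fingers":0.8}
    - {"x":0,"y":0,"z":0,"spin":0,"fingers":0.8}

```text
time_s: 31.32
tcp_pos: [0.4561, 0.0364, 0.1182]
ee_rot: [-2.159, -2.282, -0.0]
contact_force: [0.8, -4.2, -1.5]
gripper_width: 0.0392
gripper_force: 60.4
```

arm_command:
  commands:
    - {"x":0,"y":0,"z":0.1,"spin":0,"fingers":0.8}
    - {"x":0,"y":0,"z":0,"spin":0,"fingers":0.8}

```text
time_s: 31.58
tcp_pos: [0.4561, 0.0364, 0.1162]
ee_rot: [-2.159, -2.282, -0.0]
contact_force: [0.2, -4.4, -2.8]
gripper_width: 0.0396
gripper_force: 60.4
```

arm_command:
  commands:
    - {"x":0,"y":0,"z":0.06,"spin":0,"fingers":0.8}
    - {"x":0,"y":0,"z":0,"spin":0,"fingers":0.8}

```text
time_s: 31.82
tcp_pos: [0.4561, 0.0364, 0.115]
ee_rot: [-2.159, -2.282, -0.0]
contact_force: [1.5, -4.6, -1.8]
gripper_width: 0.0399
gripper_force: 60.4
```

arm_command:
  commands:
    - {"x":0,"y":0,"z":0.06,"spin":0,"fingers":0.8}
    - {"x":0,"y":0,"z":0,"spin":0,"fingers":0.8}

```text
time_s: 32.08
tcp_pos: [0.4561, 0.0364, 0.1138]
ee_rot: [-2.159, -2.282, -0.0]
contact_force: [0.6, -4.4, -1.1]
gripper_width: 0.0398
gripper_force: 60.4
```

arm_command:
  commands:
    - {"x":0,"y":0,"z":0.06,"spin":0,"fingers":0.8}
    - {"x":0,"y":0,"z":0,"spin":0,"fingers":0.8}

```text
time_s: 32.33
tcp_pos: [0.4561, 0.0364, 0.1126]
ee_rot: [-2.159, -2.282, -0.0]
contact_force: [0.3, -3.7, -0.4]
gripper_width: 0.0396
gripper_force: 60.4
```

arm_command:
  commands:
    - {"x":0,"y":0,"z":0.06,"spin":0,"fingers":0.8}
    - {"x":0,"y":0,"z":0,"spin":0,"fingers":0.8}

```text
time_s: 32.58
tcp_pos: [0.4562, 0.0365, 0.1117]
ee_rot: [2.159, 2.282, 0.001]
contact_force: [-0.3, -3.2, 4.0]
gripper_width: 0.0395
gripper_force: 59.9
```

arm_command:
  commands:
    - {"x":0,"y":0,"z":0.06,"spin":0,"fingers":0.8}
    - {"x":0,"y":0,"z":0,"spin":0,"fingers":0.8}

```text
time_s: 32.83
tcp_pos: [0.4563, 0.0365, 0.1108]
ee_rot: [2.159, 2.281, 0.001]
contact_force: [-1.3, -1.6, 10.3]
gripper_width: 0.0394
gripper_force: 59.7
```

It's going tight.

arm_command:
  commands:
    - {"x":0,"y":0,"z":0.04,"spin":0,"fingers":0.8}
    - {"x":0,"y":0,"z":0,"spin":0,"fingers":0.8}

```text
time_s: 33.08
tcp_pos: [0.4564, 0.0365, 0.1102]
ee_rot: [2.159, 2.281, 0.002]
contact_force: [-1.7, -1.9, 15.2]
gripper_width: 0.0395
gripper_force: 60.0
```

arm_command:
  commands:
    - {"x":0,"y":0,"z":0.02,"spin":0,"fingers":0.8}
    - {"x":0,"y":0,"z":0,"spin":0,"fingers":0.8}
    - {"x":0,"y":0,"z":0,"spin":0,"fingers":0.8}

```text
time_s: 33.45
tcp_pos: [0.4564, 0.0366, 0.1099]
ee_rot: [2.159, 2.281, 0.002]
contact_force: [-1.7, -1.6, 16.0]
gripper_width: 0.0395
gripper_force: 60.2
```

Run:
```python
from h import *
S=robot.grab_frame("side");S2=cv2.imread("pics/s6.png")
for nm,(a,b,c,d) in dict(jaw=(182,200,300,332),tabless=(150,166,300,312)).items():
    t=S2[a:b,c:d];m=cv2.matchTemplate(S[a-4:b+4,c-4:d+4],t,cv2.TM_CCOEFF_NORMED);print(nm,m.max(),np.unravel_index(m.argmax(),m.shape),"expect (4,4)")
s=robot.state();print(s["tcp_pos"],s["contact_force"],s["wrist_torque"],s["gripper_force"],s["time_s"])
```

```text
jaw 0.9702252 (np.int64(4), np.int64(4)) expect (4,4)
tabless 0.4690726 (np.int64(7), np.int64(1)) expect (4,4)
[0.45639357 0.03653366 0.10989875] [-1.99468236 -2.04850056 15.92006474] [-0.60829038  0.41120941 -0.4452402 ] 60.214696526527405 33.5
```

```bash
python3 -c "
from workcell import robot
print(robot.sign_off())"
```

```text
the job is handed in; nothing more can be done
None
```

Job handed in at 33.5 s, with no verdict returned: I locked the knob (about 1.4 rad) with no jaw movement visible, hung the thick plate on the housing, and set the wedge tight at about 17 N down, still gripped at 60 N.

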